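# Tuck the chopstick cover under its lip

## Task

The clear hinged cover of the chopstick bay in the top tray is standing open. With the fingertips, push the cover over until it lies flat on the bay, then push it forward until its free edge is tucked fully home beneath the tray's retaining lip. Push only: do not pinch the cover, do not lift or shift the tray tower, and leave the chopsticks, dishes, garlic jar and strainer where they are.

Things in the scene. Friction and masses are not known exactly. Their poses are not given: they have to be found in the camera images.
- tower: Tower of three clear plastic trays (190 x 270 mm) on a low pine stand (240 x 330 x 60 mm), one piece, 2.4-3.7 kg, loose on the table. Origin: centre of its underside. +x: from the cover's pivot to the lip, away from the robot; z up. Top rim at z = 206 mm. The chopstick bay spans x -92 to 12 mm, its 3 mm pivot-side wall reaches the rim; dishes and jar stand beyond, x 15 to 92 mm.
- pivot_line (a point): Middle of the cover's pivot line with the cover drawn fully back (cover_slide = 0), fixed on the tower at x = -84, y = 0, z = 199.6 mm in the tower's axes. The pivot runs along the tower's y and moves with the cover by cover_slide along the tower's +x.
- cover (a joint): Angle of the cover about its pivot, rad: 0 = lying flat and level over the bay, about 1.57 = standing upright, 2.0 = stop, leaning back over the pivot side. Stands by slight friction (0.012 N m) when upright; once well over, it falls shut by its own weight (62 g).
- cover_slide (a joint): How far the cover's pivot pins have moved along their slots in the tower's +x, m: 0 = drawn back, 0.013 = end of the slots, edge fully home under the lip. Friction 1.5 N; it stays where left. Slid forward before it is flat, the cover's edge comes to rest on top of the lip (cover about 0.12 rad).
- cover_outside: Outer face of the cover, a frosted panel 250 mm wide (y), 3 mm thick, reaching 77 mm from the pivot. Origin on the pivot line; x to the free edge, z out of the outer face (up when flat, to the robot when open). Face at z = 1.2 mm. Its finger ridge, 130 mm long in y, has a steep 8 mm high face at x = 47 mm that looks to the pivot and a slope from x = 50 down to 66 mm.
- cover_inside: Inner face of the same panel (under side when flat), set in 4 mm from its edges; same origin and axes. Fingers on both faces at once count as pinching.
- cover_edge (a point): Middle of the cover's free edge, 77 mm from the pivot. The panel is 3 mm thick here.
- ridge_foot (a point): Middle of the foot of the finger ridge's steep face, on the outer face 47 mm from the pivot. Push here along the tower's +x to slide the flat cover under the lip.
- lip (a point): Middle of the lower front edge of the retaining lip, a 3 mm thick, 14 mm deep strip along the tray's partition that overhangs the bay towards the pivot; at x = -2, z = 203 mm in the tower's axes. The flat cover, drawn back, ends 5 mm short of it; fully home its edge lies 8 mm beneath it. The gap above the flat panel is 2 mm.
- chopstick1_mid (a point): Middle of a stainless chopstick, 227 mm long, 7 mm square at the handle half, lying along y on the floor of the chopstick bay, 40 mm below the rim.
- chopstick2_mid (a point): Middle of the second chopstick, alike, beside the first.
- dish1: Celadon dipping dish, 68 mm across, 24 mm high, standing in the open bay beyond the partition. Origin: centre of its underside.
- dish2: Second celadon dipping dish, alike.
- garlic_jar: Small glass garlic jar with steel twist cap, 54 mm across, 69 mm high, in the open bay beyond the partition; its top stands 26 mm above the tray's rim. Origin: centre of its underside.
- strainer: Round wire strainer basket, 85 mm across, 55 mm high, with a silicone handle that reaches 160 mm from its centre along its x, standing on the table beside the tower. Origin: centre of its underside.

How it is judged:
By the outcome, as a careful person would: the job done as asked, in the order asked, and still so for the second after the job is handed in, with the robot touching nothing.
It also fails if it takes over 38 s, if anything falls off the work surface, if the arm or the gripper's body presses on something with over 40 N, if the wrist force passes 120 N, or if a joint passes its speed limit or range.

## Robot

A 7-joint arm with a two-finger parallel gripper is mounted at the origin on the work surface. World frame = base frame: x ahead of the robot, y to its left, z up, the work surface at z = 0. Lengths are in m, angles in rad, forces in N, time in s.
With the tool pointing down it reaches from about 0.425 to 0.875 m from the base axis. Payload 4.7 kg.
Tool frame: the origin (TCP) lies on the centre line of the jaws, within the pads' length; the fingertips stand 22 mm ahead of it and the grasp point (between the pads) lies 3 mm ahead of it (ctrl.tcp_to_tips is the z of the fingertips in the tool frame, in m); z points along the fingers, y is the direction in which the jaws open and shut (so a half turn about z gives the same grasp; the last joint's range is limited). The gripper opens to 87 mm and grips with 3 to 60 N. Pads are 19 mm wide; open, the fingers measure 117 mm over their backs; the gripper's body (75 mm by 190 mm) begins 51 mm behind the grasp point.
Start: joints at [-1.136, 0.321, -0.07, 1.45, 0.023, 1.371, -0.057], TCP at [0.266, 0.593, 0.245] pointing down, gripper open.
Joint ranges: [-2.86, 2.86], [-0.3, 2.09], [-1.38, 1.24], [0.06, 2.45], [-1.56, 4.7], [0.09, 2.05], [-2.69, 2.69]. Speed limits (rad/s): [2.57, 2.57, 3.14, 3.14, 3.14, 3.14, 3.14].

## Interface

Orientations are given as a rotation vector (axis times angle).
In Python, from bench import ctrl, cams gives the robot as it stands.
- The arm moves only by the tool move_arm, never from a script. Its argument "deltas" is a list of rows, each an object with "linear": the shift along the tool's x, y, z as a fraction of full scale, a list of three; "turn": the turn, a rotation vector about the tool's x, y, z as a fraction of full scale, a list of three; "claw": the closure, from 0 (fully open) to 1 (shut). In form: [{"linear": [tx, ty, tz], "turn": [wx, wy, wz], "claw": claw}, ...]. A call has 1 to 20 rows; each row shifts and turns the commanded pose from where the row before left it, along the tool's axes as they then stand; what a row does not reach is not made up. Full scale, the value 1, is 0.03 m for a shift and 4 degrees for a turn. A row lasts 1/12 s, in which the tool goes at most 41.7 mm and 7.16 degrees, less where a joint would pass 70% of its speed; a pose out of reach is approached as far as the arm can. A call with a number of a shift or a turn outside -1 to 1 is refused whole. A call with a gripper value outside its range is refused whole. The fingers move at their own pace and stop on an object; "grip_force" is the grip in N (left out, the last holds). Time passes only in rows, so rows that do not move let the fingers close. It gives the time, the measured TCP pose, the force and the opening at its end, in the units of the state.
- ctrl.get_state(): the state, without advancing time (a new reading comes with each control period).
- cams.get_image(name): name is "scene" or "side" or "wrist"; returns a dict with "image" (384x512x3 uint8, red, green, blue), "K" (3x3 intrinsics, pixels), "world_from_camera" (4x4, takes a point from camera to world coordinates); the wrist camera has in their place "tool_from_camera" (4x4, takes a point from camera to tool coordinates, whose origin is the TCP and whose axes are the flange's). Camera axes: x right, y down, z forward; pixel columns grow to the right and rows downward; lengths in m; the calibration is good to about 2 mm. A picture is of the moment at which its call begins: read the wrist's pose just before it. There is no depth.
- ctrl.close_job(): hands the job in, once; it reports no verdict.
The state is a dict: "time": time; "joint_positions": joint angles; "qd": joint speeds; "joint_torque": joint torques, N m; "position": TCP position; "tool_rot": TCP orientation; "ft_force": force on the tool from outside, world axes, zero at the start; "torque": the same for the moment, N m; "grip_width": opening from 0.0 (shut) to 1.0 (fully open).
Only numpy, scipy, OpenCV 4.12 (cv2) and the standard library are available. Lean on these libraries where they do the work, as an engineer would, in place of code of your own. Each camera call takes 0.05 s, during which the arm holds its last target. There are 200 camera calls.

## Working session

There is one attempt and no reset: what is moved stays moved. The work goes in short steps, Python scripts to look and compute and a tool call to move; the robot and the scene stay as the last step left them, time stands still between calls to the robot, and variables do not carry over. Pictures are saved under pics/ and viewed, about 8 in all and at most 12, crops included, and the job is handed in when it is done.

Besides the shell and the picture viewer there is one more tool, called after ">>>" by a JSON object that holds its "fn" and its "kwargs". move_arm: Moves the arm, as the interface text tells. Shift numbers are shares of 0.03 m and turn numbers shares of 4 degrees, none past 1 either way. Its arguments: {"type":"object","properties":{"deltas":{"type":"array"},"grip_force":{"type":"number"}},"required":["deltas"]}

```bash
mkdir -p pics; python3 - <<'E'
from bench import ctrl,cams
import cv2,numpy as np
s=ctrl.get_state();print(s, ctrl.tcp_to_tips)
for n in("scene","side"):
    d=cams.get_image(n);cv2.imwrite(f"pics/{n}0.png",d["image"][...,::-1]);np.savez(f"pics/{n}0.npz",**d)
    print(n,d["K"].round(1).tolist(),d["world_from_camera"].round(3).tolist())
E
```

```text
{'time': 0.0, 'joint_positions': array([-1.13590931,  0.3217965 , -0.0700736 ,  1.45165532,  0.02261169,
        1.37081185, -0.05692318]), 'qd': array([ 1.78945691e-03, -2.79342376e-04, -1.06320658e-03,  7.45481754e-04,
        1.61967883e-03,  1.39502559e-05, -6.64976262e-04]), 'joint_torque': array([ 1.72937202e-04, -4.91280484e+01, -4.03872505e-01, -3.12535572e+01,
       -6.39861356e-02,  4.36069805e-02,  1.75919013e-04]), 'position': array([0.26535733, 0.59281082, 0.24348849]), 'tool_rot': array([-6.56047976e-01, -3.07203962e+00,  2.92635560e-03]), 'ft_force': array([0.09597417, 1.20435543, 0.16259534]), 'torque': array([0.00142668, 0.04523629, 0.03982366]), 'grip_width': 0.9954774391795226} 0.022
scene [[384.1, 0.0, 256.5], [0.0, 384.1, 185.9], [0.0, 0.0, 1.0]] [[0.682, 0.619, -0.39, 0.954], [0.731, -0.57, 0.375, -0.14], [0.01, -0.54, -0.841, 0.817], [0.0, 0.0, 0.0, 1.0]]
side [[402.0, 0.0, 251.9], [0.0, 402.0, 194.5], [0.0, 0.0, 1.0]] [[0.994, -0.07, 0.08, 0.567], [-0.105, -0.552, 0.827, -0.675], [-0.014, -0.831, -0.556, 0.696], [0.0, 0.0, 0.0, 1.0]]
```

View pics/scene0.png

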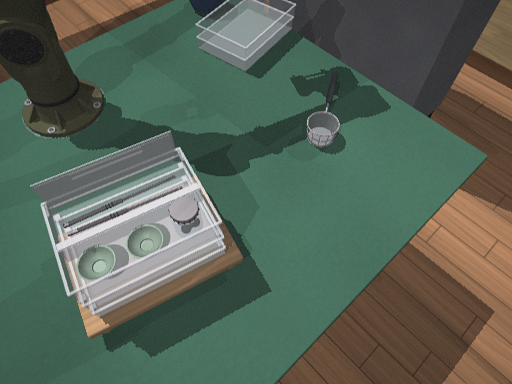

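View pics/side0.png

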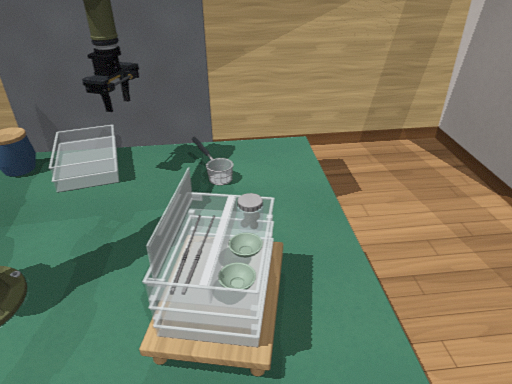

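The scene view shows the tower at about (135,230), with the cover open and its free edge running from (33,184) to (172,134). In the side view the cover's edge runs from about (153,240) to (191,170). I'll enlarge both to read the corners.

```bash
python3 - <<'E'
import cv2
a=cv2.imread("pics/scene0.png")[120:345,20:250];b=cv2.imread("pics/side0.png")[160:380,130:300]
cv2.imwrite("pics/sc_c.png",cv2.resize(a,None,fx=2.6,fy=2.6,interpolation=cv2.INTER_CUBIC))
cv2.imwrite("pics/si_c.png",cv2.resize(b,None,fx=2.7,fy=2.7,interpolation=cv2.INTER_CUBIC))
E
```

```text
(no output)
```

View pics/sc_c.png

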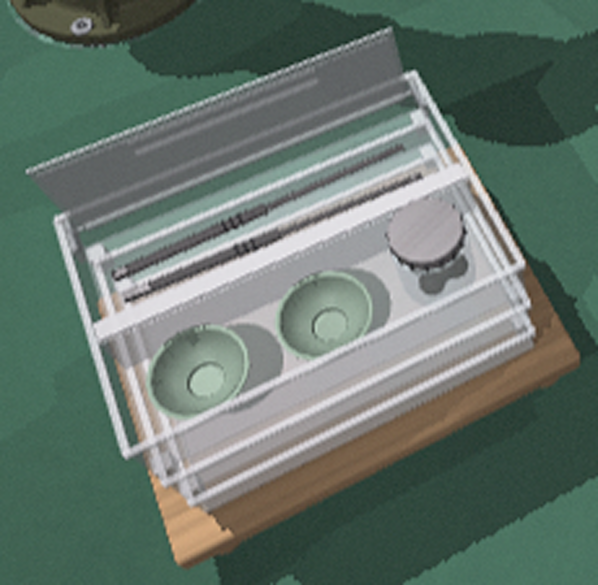

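View pics/si_c.png

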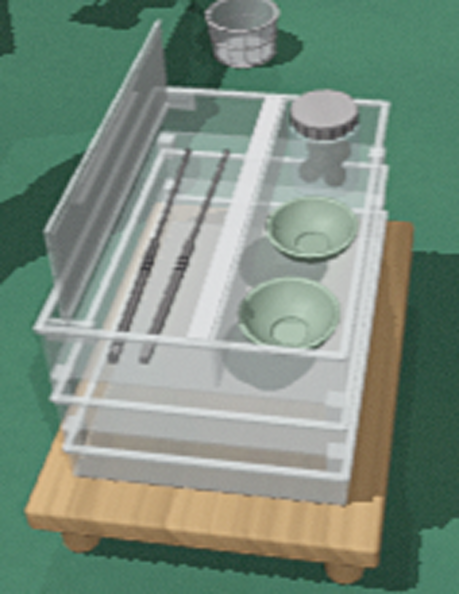

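```bash
cat > h.py <<'E'
import numpy as np
D={n:np.load(f"pics/{n}0.npz") for n in("scene","side")}
def px(n,p):
    p=np.array(p,float); return p/2.6+[20,120] if n=="scene" else p/2.7+[130,160]
def ray(n,p,raw=False):
    d=D[n];T=d["world_from_camera"];q=p if raw else px(n,p)
    return T[:3,3],T[:3,:3]@np.linalg.inv(d["K"])@[q[0],q[1],1]
def plane(n,p,z,raw=False):
    o,r=ray(n,p,raw);return o+r*(z-o[2])/r[2]
def tri(a,b):
    A=np.zeros((3,3));c=np.zeros(3);L=[]
    for o,r in(a,b):
        r=r/np.linalg.norm(r);P=np.eye(3)-np.outer(r,r);A+=P;c+=P@o;L.append((o,P))
    x=np.linalg.solve(A,c);return x,[np.linalg.norm(P@(x-o)) for o,P in L]
E
python3 - <<'E'
from h import *
np.set_printoptions(precision=4,suppress=True)
R=[plane("scene",p,.206) for p in[(60,215),(417,73),(522,268),(126,456)]]
S=[plane("side",p,.206) for p in[(37,330),(388,102),(348,355)]]
print("scene rim",*R);print("side rim",*S)
for Q in(R,):print([np.linalg.norm(Q[i]-Q[(i+1)%4]) for i in range(4)])
c=np.mean(R,0);x=(R[2]+R[3]-R[0]-R[1])[:2];y=(R[1]+R[2]-R[0]-R[3])[:2]
print("centre",c,"yaw from x,y",np.degrees(np.arctan2(x[1],x[0])),np.degrees(np.arctan2(-y[0],y[1])))
sx=(S[1]-S[2]);print("side: len",np.linalg.norm(sx),"yaw",np.degrees(np.arctan2(-sx[0],sx[1])),"centre",(S[0]+S[1])/2)
E1=tri(ray("scene",(27,170)),ray("side",(48,235)));E2=tri(ray("scene",(392,28)),ray("side",(158,20)))
print("cover edge",E1,E2,np.linalg.norm(E1[0]-E2[0]))
yaw=np.arctan2(x[1],x[0]);yw=np.arctan2(-y[0],y[1]);a=(yaw+yw)/2
Rm=np.array([[np.cos(a),np.sin(a)],[-np.sin(a),np.cos(a)]])
for e in(E1,E2):print("edge in tower",Rm@(e[0]-c)[:2],e[0][2])
E
```

```text
scene rim [ 0.4339 -0.1797  0.206 ] [0.5015 0.0811 0.206 ] [0.6859 0.0317 0.206 ] [ 0.6202 -0.229   0.206 ]
side rim [ 0.4318 -0.1852  0.206 ] [0.6828 0.034  0.206 ] [ 0.6191 -0.2278  0.206 ]
[np.float64(0.269347689722037), np.float64(0.19086131926099165), np.float64(0.26889907462860596), np.float64(0.19269610133155216)]
centre [ 0.5604 -0.074   0.206 ] yaw from x,y -14.906296701962379 -14.334122610069926
side: len 0.26946213514521755 yaw -13.669871775896702 centre [ 0.5573 -0.0756  0.206 ]
cover edge (array([ 0.4473, -0.1756,  0.2737]), [np.float64(0.0008722810916975637), np.float64(0.000872281091697568)]) (array([0.5067, 0.0682, 0.2744]), [np.float64(0.0008357370787588414), np.float64(0.000835737078758801)]) 0.25092355027744967
edge in tower [-0.0838 -0.1269] 0.27373303813357064
edge in tower [-0.0878  0.124 ] 0.27438006850175395
```

Both cameras agree. The tower centre is at about (0.559, -0.075) with a yaw of -14.3°. The cover is upright: its edge is at z 0.274 against 0.277 expected, and it measures 251 mm wide against 250. I'll lift, square the tool to the tower (tool x = -tower x) and shut the jaws.

>>> {"fn": "move_arm", "kwargs": {"deltas": [{"linear":[0,0,-0.8],"turn":[0,0,-0.5],"claw":1},{"linear":[0,0,-0.8],"turn":[0,0,-0.5],"claw":1},{"linear":[0,0,-0.8],"turn":[0,0,-0.5],"claw":1},{"linear":[0,0,-0.8],"turn":[0,0,-0.5],"claw":1},{"linear":[0,0,-0.8],"turn":[0,0,-0.45],"claw":1},{"linear":[-0.8,0,0],"turn":[0,0,0],"claw":1},{"linear":[-0.8,0,0],"turn":[0,0,0],"claw":1},{"linear":[-0.8,0,0],"turn":[0,0,0],"claw":1},{"linear":[-0.8,-0.8,0],"turn":[0,0,0],"claw":1},{"linear":[-0.8,-0.8,0],"turn":[0,0,0],"claw":1},{"linear":[-0.8,-0.8,0],"turn":[0,0,0],"claw":1},{"linear":[-0.8,-0.8,0],"turn":[0,0,0],"claw":1},{"linear":[-0.8,-0.8,0],"turn":[0,0,0],"claw":1},{"linear":[-0.8,-0.8,0],"turn":[0,0,0],"claw":1},{"linear":[-0.8,-0.8,0],"turn":[0,0,0],"claw":1},{"linear":[-0.8,-0.8,0],"turn":[0,0,0],"claw":1},{"linear":[0,-0.8,0],"turn":[0,0,0],"claw":1},{"linear":[0,-0.8,0],"turn":[0,0,0],"claw":1},{"linear":[0,-0.8,0],"turn":[0,0,0],"claw":1},{"linear":[0,0,0],"turn":[0,0,0],"claw":1}], "grip_force": 20}}

```text
time: 1.77
position: [0.4565, 0.2669, 0.3651]
tool_rot: [0.401, 3.115, -0.003]
ft_force: [1.0, 0.5, 0.0]
grip_width: 0.006
```

```bash
cat >> h.py <<'E'
C=np.array([.559,-.075]);A=np.radians(-14.3)
def rep(show=True):
    from bench import ctrl
    from scipy.spatial.transform import Rotation as Ro
    s=ctrl.get_state();p=np.array(s["position"]);M=Ro.from_rotvec(s["tool_rot"]).as_matrix()
    Rm=np.array([[np.cos(A),np.sin(A)],[-np.sin(A),np.cos(A)]])
    t=Rm@(p[:2]-C);print("t",round(s["time"],2),"tower xy mm",(t*1e3).round(1),"tip z mm",((p+M[:,2]*.022)[2]*1e3).round(1),
      "tool y yaw",np.degrees(np.arctan2(M[1,1],M[0,1])).round(2),"tilt z",M[:,2].round(3),"F",np.round(s["ft_force"],2),"grip",round(s["grip_width"],3));return s
E
python3 -c "from h import *;rep()"
```

```text
t 1.77 tower xy mm [-183.7  306. ] tip z mm 343.1 tool y yaw 75.33 tilt z [ 0.    -0.002 -1.   ] F [0.96 0.49 0.02] grip 0.006
```

>>> {"fn": "move_arm", "kwargs": {"deltas": [{"linear":[-0.55,-0.8,0],"turn":[0,0,0],"claw":1},{"linear":[-0.55,-0.8,0],"turn":[0,0,0],"claw":1},{"linear":[-0.55,-0.8,0],"turn":[0,0,0],"claw":1},{"linear":[-0.55,-0.8,0],"turn":[0,0,0],"claw":1},{"linear":[0,-0.8,0],"turn":[0,0,0],"claw":1},{"linear":[0,-0.8,0],"turn":[0,0,0],"claw":1},{"linear":[0,-0.8,0],"turn":[0,0,0],"claw":1},{"linear":[0,-0.8,0],"turn":[0,0,0],"claw":1},{"linear":[0,-0.8,0],"turn":[0,0,0],"claw":1},{"linear":[0,-0.8,0],"turn":[0,0,0],"claw":1},{"linear":[0,-0.8,0],"turn":[0,0,0],"claw":1},{"linear":[0,-0.8,0],"turn":[0,0,0],"claw":1},{"linear":[0,-0.6,0],"turn":[0,0,0],"claw":1},{"linear":[0,0,0.6],"turn":[0,0,0],"claw":1},{"linear":[0,0,0.6],"turn":[0,0,0],"claw":1},{"linear":[0,0,0.6],"turn":[0,0,0],"claw":1},{"linear":[0,0,0.5],"turn":[0,0,0],"claw":1},{"linear":[0,0,0.4],"turn":[0,0,0],"claw":1},{"linear":[0,0,0],"turn":[0,0,0],"claw":1},{"linear":[0,0,0],"turn":[0,0,0],"claw":1}]}}

```text
time: 3.43
position: [0.4443, -0.0404, 0.2833]
tool_rot: [-0.391, -3.116, 0.0]
ft_force: [-0.1, -0.4, 0.9]
grip_width: 0.004
```

```bash
python3 - <<'E'
from h import *
rep()
from bench import cams;import cv2
d=cams.get_image("side");a=d["image"][60:360,60:340,::-1];cv2.imwrite("pics/side1.png",cv2.resize(a,None,fx=2,fy=2,interpolation=cv2.INTER_CUBIC))
E
```

```text
t 3.43 tower xy mm [-119.7    5.2] tip z mm 261.3 tool y yaw 75.71 tilt z [-0.001 -0.    -1.   ] F [-0.11 -0.36  0.93] grip 0.004
```

View pics/side1.png

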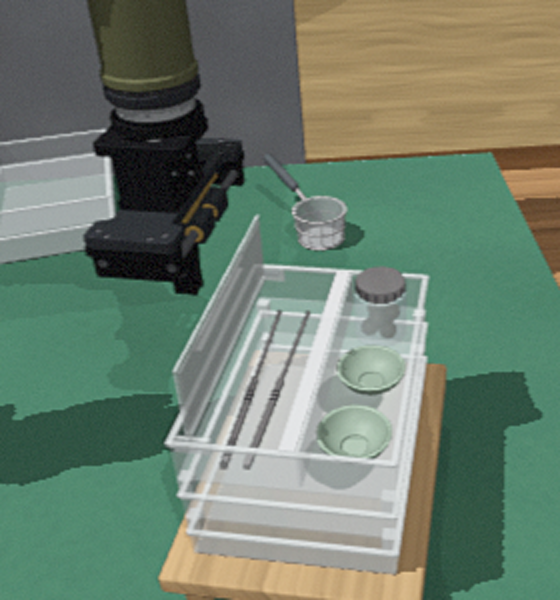

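The shut fingertips are at (188,290), behind the middle of the cover and clear of it. Now I'll push it over.

>>> {"fn": "move_arm", "kwargs": {"deltas": [{"linear":[-0.25,0,0],"turn":[0,0,0],"claw":1},{"linear":[-0.25,0,0],"turn":[0,0,0],"claw":1},{"linear":[-0.2,0,0],"turn":[0,0,0],"claw":1},{"linear":[-0.15,0,0],"turn":[0,0,0],"claw":1},{"linear":[-0.15,0,0],"turn":[0,0,0],"claw":1},{"linear":[-0.15,0,0],"turn":[0,0,0],"claw":1},{"linear":[-0.15,0,0],"turn":[0,0,0],"claw":1},{"linear":[-0.15,0,0],"turn":[0,0,0],"claw":1},{"linear":[-0.15,0,0],"turn":[0,0,0],"claw":1},{"linear":[-0.15,0,0],"turn":[0,0,0],"claw":1},{"linear":[-0.15,0,0],"turn":[0,0,0],"claw":1},{"linear":[-0.15,0,0],"turn":[0,0,0],"claw":1},{"linear":[-0.15,0,0],"turn":[0,0,0],"claw":1},{"linear":[-0.15,0,0],"turn":[0,0,0],"claw":1},{"linear":[-0.15,0,0],"turn":[0,0,0],"claw":1},{"linear":[0,0,0],"turn":[0,0,0],"claw":1},{"linear":[0,0,0],"turn":[0,0,0],"claw":1},{"linear":[0,0,0],"turn":[0,0,0],"claw":1}]}}

```text
time: 4.98
position: [0.517, -0.0591, 0.2835]
tool_rot: [-0.391, -3.117, -0.0]
ft_force: [0.5, 0.2, 0.5]
grip_width: 0.008
```

```bash
python3 - <<'E'
from h import *
rep()
from bench import cams;import cv2
d=cams.get_image("side");a=d["image"][60:360,60:340,::-1];cv2.imwrite("pics/side2.png",cv2.resize(a,None,fx=2,fy=2,interpolation=cv2.INTER_CUBIC))
E
```

```text
t 4.98 tower xy mm [-44.6   5. ] tip z mm 261.5 tool y yaw 75.69 tilt z [-0.  0. -1.] F [0.52 0.16 0.48] grip 0.008
```

View pics/side2.png

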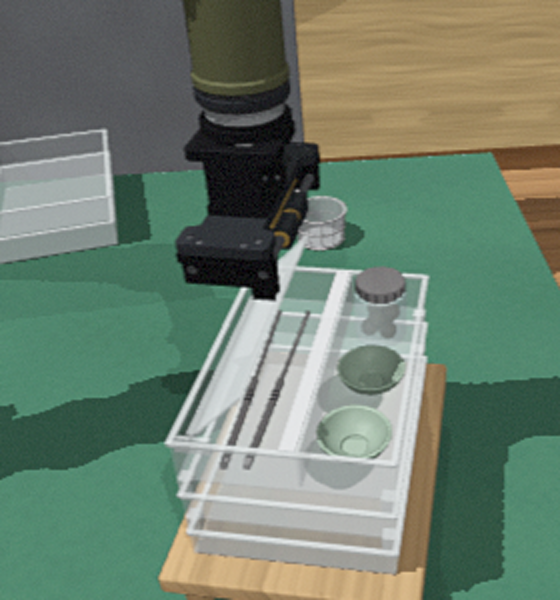

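The cover is leaning on the fingertips at around 60°. I'll push a little further until it falls.

>>> {"fn": "move_arm", "kwargs": {"deltas": [{"linear":[-0.15,0,0],"turn":[0,0,0],"claw":1},{"linear":[-0.15,0,0],"turn":[0,0,0],"claw":1},{"linear":[-0.15,0,0.1],"turn":[0,0,0],"claw":1},{"linear":[-0.15,0,0.1],"turn":[0,0,0],"claw":1},{"linear":[-0.15,0,0.1],"turn":[0,0,0],"claw":1},{"linear":[-0.15,0,0.1],"turn":[0,0,0],"claw":1},{"linear":[0,0,0],"turn":[0,0,0],"claw":1},{"linear":[0,0,0],"turn":[0,0,0],"claw":1},{"linear":[0,0,0],"turn":[0,0,0],"claw":1},{"linear":[0,0,0],"turn":[0,0,0],"claw":1},{"linear":[0,0,0],"turn":[0,0,0],"claw":1},{"linear":[0,0,0],"turn":[0,0,0],"claw":1}]}}

```text
time: 6.03
position: [0.5432, -0.0658, 0.2718]
tool_rot: [0.391, 3.117, 0.0]
ft_force: [-0.1, 0.4, -0.4]
grip_width: 0.006
```

```bash
python3 - <<'E'
from h import *
rep()
from bench import cams;import cv2
d=cams.get_image("side");a=d["image"][160:360,130:300,::-1];cv2.imwrite("pics/side3.png",cv2.resize(a,None,fx=2.8,fy=2.8,interpolation=cv2.INTER_CUBIC))
E
```

```text
t 6.03 tower xy mm [-17.6   5. ] tip z mm 249.8 tool y yaw 75.69 tilt z [ 0.  0. -1.] F [-0.11  0.37 -0.42] grip 0.006
```

View pics/side3.png

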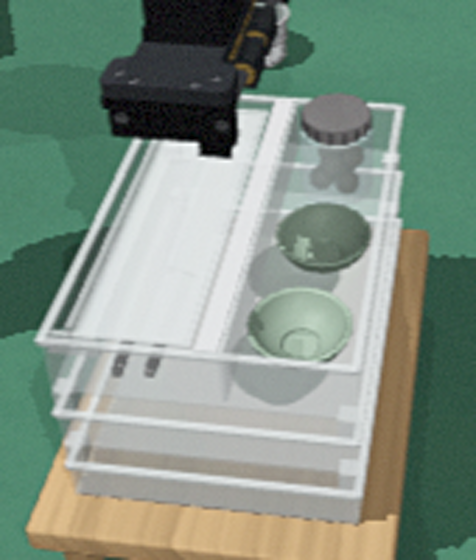

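The cover now lies flat over the bay with its edge short of the lip, and the ridge is visible. Next I'll back off behind the ridge and go down.

>>> {"fn": "move_arm", "kwargs": {"deltas": [{"linear":[0.3,0,0],"turn":[0,0,0],"claw":1},{"linear":[0.4,0,0],"turn":[0,0,0],"claw":1},{"linear":[0.4,0,0],"turn":[0,0,0],"claw":1},{"linear":[0.4,0,0],"turn":[0,0,0],"claw":1},{"linear":[0,-0.15,0.3],"turn":[0,0,0],"claw":1},{"linear":[0,0,0.3],"turn":[0,0,0],"claw":1},{"linear":[0,0,0.3],"turn":[0,0,0],"claw":1},{"linear":[0,0,0.3],"turn":[0,0,0],"claw":1},{"linear":[0,0,0.2],"turn":[0,0,0],"claw":1},{"linear":[0,0,0.1],"turn":[0,0,0],"claw":1},{"linear":[0,0,0],"turn":[0,0,0],"claw":1},{"linear":[0,0,0],"turn":[0,0,0],"claw":1}]}}

```text
time: 7.08
position: [0.4987, -0.0591, 0.2264]
tool_rot: [-0.391, -3.117, 0.0]
ft_force: [-0.3, 0.4, 0.7]
grip_width: 0.005
```

```bash
python3 - <<'E'
from h import *
rep()
E
```

```text
t 7.08 tower xy mm [-62.3   0.6] tip z mm 204.4 tool y yaw 75.68 tilt z [-0. -0. -1.] F [-0.28  0.35  0.72] grip 0.005
```

>>> {"fn": "move_arm", "kwargs": {"deltas": [{"linear":[-0.15,0,0.04],"turn":[0,0,0],"claw":1},{"linear":[-0.15,0,0],"turn":[0,0,0],"claw":1},{"linear":[-0.1,0,0],"turn":[0,0,0],"claw":1},{"linear":[-0.05,0,0],"turn":[0,0,0],"claw":1},{"linear":[-0.05,0,0],"turn":[0,0,0],"claw":1},{"linear":[-0.05,0,0],"turn":[0,0,0],"claw":1},{"linear":[-0.05,0,0],"turn":[0,0,0],"claw":1},{"linear":[-0.05,0,0],"turn":[0,0,0],"claw":1},{"linear":[-0.05,0,0],"turn":[0,0,0],"claw":1},{"linear":[0,0,0],"turn":[0,0,0],"claw":1}]}}

```text
time: 7.92
position: [0.5192, -0.0642, 0.2253]
tool_rot: [0.391, 3.117, -0.0]
ft_force: [-0.8, 0.6, 0.8]
grip_width: 0.003
```

```bash
python3 - <<'E'
from h import *
rep()
E
```

```text
t 7.92 tower xy mm [-41.3   0.6] tip z mm 203.3 tool y yaw 75.69 tilt z [ 0. -0. -1.] F [-0.76  0.61  0.76] grip 0.003
```

>>> {"fn": "move_arm", "kwargs": {"deltas": [{"linear":[-0.05,0,0],"turn":[0,0,0],"claw":1},{"linear":[-0.05,0,0],"turn":[0,0,0],"claw":1},{"linear":[-0.05,0,0],"turn":[0,0,0],"claw":1},{"linear":[-0.05,0,0],"turn":[0,0,0],"claw":1},{"linear":[0,0,0],"turn":[0,0,0],"claw":1}]}}

```text
time: 8.33
position: [0.5233, -0.0652, 0.2251]
tool_rot: [-0.39, -3.113, -0.001]
ft_force: [-6.7, 2.3, 3.3]
grip_width: 0.005
```

```bash
python3 - <<'E'
from h import *
rep()
from bench import cams;import cv2
d=cams.get_image("side");a=d["image"][160:360,130:300,::-1];cv2.imwrite("pics/side4.png",cv2.resize(a,None,fx=2.8,fy=2.8,interpolation=cv2.INTER_CUBIC))
E
```

```text
t 8.33 tower xy mm [-37.    0.6] tip z mm 203.1 tool y yaw 75.7 tilt z [-0.004  0.001 -1.   ] F [-6.71  2.35  3.28] grip 0.005
```

View pics/side4.png

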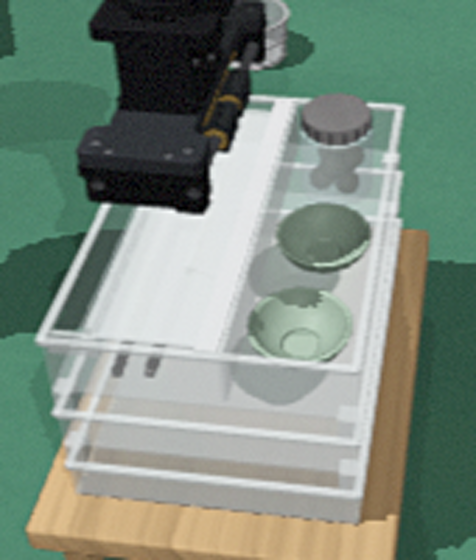

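The force rose to 7 N against a stop, and the tower's corners haven't moved. I'll back off, lift clear and measure how far the cover slid.

>>> {"fn": "move_arm", "kwargs": {"deltas": [{"linear":[0.15,0,0],"turn":[0,0,0],"claw":1},{"linear":[0.15,0,0],"turn":[0,0,0],"claw":1},{"linear":[0,0,-0.5],"turn":[0,0,0],"claw":1},{"linear":[0,0,-0.8],"turn":[0,0,0],"claw":1},{"linear":[0,0,-0.8],"turn":[0,0,0],"claw":1},{"linear":[0.5,0,-0.8],"turn":[0,0,0],"claw":1},{"linear":[0.8,0,-0.8],"turn":[0,0,0],"claw":1},{"linear":[0.8,0,-0.8],"turn":[0,0,0],"claw":1},{"linear":[0.5,0,-0.5],"turn":[0,0,0],"claw":1},{"linear":[0,0,0],"turn":[0,0,0],"claw":1},{"linear":[0,0,0],"turn":[0,0,0],"claw":1}]}}

```text
time: 9.3
position: [0.4408, -0.0443, 0.3764]
tool_rot: [0.39, 3.113, 0.002]
ft_force: [-0.4, -0.2, -0.6]
grip_width: 0.009
```

```bash
python3 - <<'E'
from h import *
rep()
from bench import cams;import cv2
d=cams.get_image("scene");cv2.imwrite("pics/scene5r.png",d["image"][...,::-1])
a=d["image"][125:285,30:230,::-1];cv2.imwrite("pics/scene5.png",cv2.resize(a,None,fx=3.6,fy=3.6,interpolation=cv2.INTER_CUBIC))
d=cams.get_image("side");cv2.imwrite("pics/side5r.png",d["image"][...,::-1])
E
```

```text
t 9.3 tower xy mm [-122.1    0.5] tip z mm 354.4 tool y yaw 75.72 tilt z [ 0.004  0.001 -1.   ] F [-0.43 -0.22 -0.56] grip 0.009
```

View pics/scene5.png

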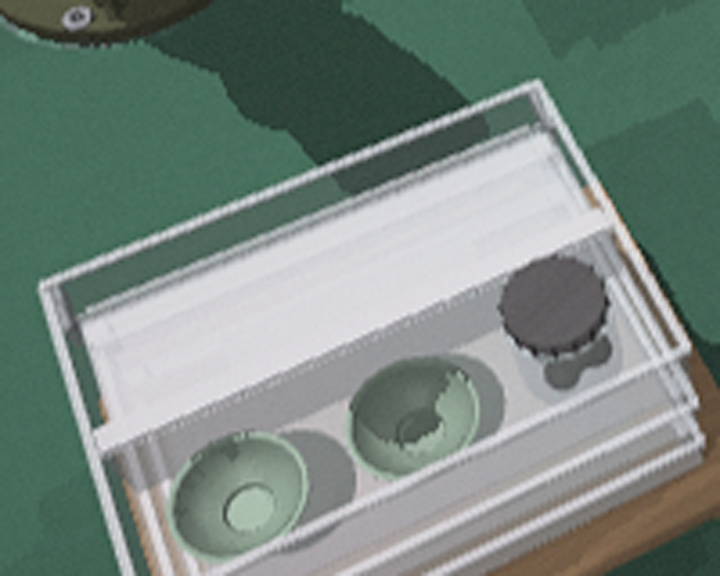

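The cover lies flat, with its pivot edge from (80,320) to (548,130) well clear of the wall, and the panel runs up to the lip without overlapping its top. Next I'll get the slide distance from brightness profiles along tower x, before and after.

```bash
python3 - <<'E'
from h import *
import cv2
def prof(n,img,y,z=.2008):
    d=D[n];W=np.linalg.inv(d["world_from_camera"]);xs=np.arange(-98,16,1.)/1e3;out=[]
    acc=0
    for yy in y:
        w=np.c_[C[0]+xs*np.cos(A)-yy*np.sin(A),C[1]+xs*np.sin(A)+yy*np.cos(A),np.full(len(xs),z),np.ones(len(xs))]
        q=(W@w.T)[:3];u=d["K"]@q;u=(u/u[2])[:2].astype(np.float32)
        acc=acc+cv2.remap(img,u[0][None],u[1][None],cv2.INTER_LINEAR)[0].astype(float)
    return xs*1e3,acc/len(y)
g=lambda f:cv2.imread(f,0)
s3=np.zeros((384,512),np.uint8);s3[160:360,130:300]=cv2.resize(g("pics/side3.png"),(170,200),interpolation=cv2.INTER_AREA)
Y=np.arange(-.115,-.07,.003)
xs,a=prof("side",s3,Y);_,b=prof("side",g("pics/side5r.png"),Y);_,c=prof("scene",g("pics/scene5r.png"),Y);_,e=prof("scene",g("pics/scene5r.png"),np.arange(.07,.115,.003))
for r in np.c_[xs,a,b,c,e].astype(int)[::2]:print(*r)
# pivot edge from hand-read pixels in scene5
for p in[(80,320),(548,130)]:
    w=plane("scene",np.array(p)/3.6+[30,125],.2008,True)[:2]-C
    print("pivot edge tower x,y",1e3*(np.cos(A)*w[0]+np.sin(A)*w[1]),1e3*(-np.sin(A)*w[0]+np.cos(A)*w[1]))
E
```

```text
-98 193 193 182 146
-96 132 133 131 96
-94 84 89 96 78
-92 74 82 92 78
-90 108 82 93 79
-88 168 82 94 79
-86 181 81 94 78
-84 166 80 94 78
-82 176 81 94 79
-80 199 107 93 78
-78 215 148 91 93
-76 222 195 111 144
-74 224 210 158 169
-72 225 205 170 154
-70 224 202 150 150
-68 220 204 154 173
-66 218 211 180 198
-64 219 217 202 212
-62 219 217 213 216
-60 220 218 215 216
-58 223 220 214 215
-56 225 222 214 216
-54 226 223 215 217
-52 225 223 215 214
-50 223 222 210 210
-48 223 221 206 209
-46 223 221 207 211
-44 223 220 207 212
-42 223 221 208 213
-40 224 222 211 214
-38 225 223 212 213
-36 225 223 212 212
-34 225 223 212 213
-32 225 223 212 215
-30 224 222 213 216
-28 223 221 214 216
-26 223 221 214 216
-24 223 221 215 217
-22 224 222 215 217
-20 225 223 215 214
-18 226 223 213 212
-16 225 223 212 213
-14 224 223 212 213
-12 221 223 212 214
-10 214 223 212 215
-8 203 223 212 216
-6 214 225 214 218
-4 227 226 216 219
-2 228 226 216 219
0 228 226 216 220
2 228 226 216 220
4 228 226 217 220
6 225 224 215 193
8 214 210 179 144
10 205 204 156 120
12 186 184 157 113
14 171 168 149 103
pivot edge tower x,y -67.85420708612953 -124.35751968796133
pivot edge tower x,y -66.30475723525606 128.4369586175729
```

The slide measures about 11–13 mm at pixel resolution and the tower hasn't moved. To be sure it is fully home, I'll push once more on the ridge and read where the force builds.

>>> {"fn": "move_arm", "kwargs": {"deltas": [{"linear":[-0.8,0,0.4],"turn":[0,0,0],"claw":1},{"linear":[-0.8,0,0.8],"turn":[0,0,0],"claw":1},{"linear":[-0.6,0,0.8],"turn":[0,0,0],"claw":1},{"linear":[0,0,0.8],"turn":[0,0,0],"claw":1},{"linear":[0,0,0.8],"turn":[0,0,0],"claw":1},{"linear":[0,0,0.6],"turn":[0,0,0],"claw":1},{"linear":[0,0,0.4],"turn":[0,0,0],"claw":1},{"linear":[0,0,0.2],"turn":[0,0,0],"claw":1},{"linear":[0,0,0.15],"turn":[0,0,0],"claw":1},{"linear":[0,0,0],"turn":[0,0,0],"claw":1},{"linear":[0,0,0],"turn":[0,0,0],"claw":1}]}}

```text
time: 10.32
position: [0.5049, -0.0606, 0.2275]
tool_rot: [0.391, 3.116, 0.0]
ft_force: [0.5, -0.4, 0.6]
grip_width: 0.003
```

```bash
python3 -c "from h import *;rep()"
```

```text
t 10.32 tower xy mm [-56.    0.6] tip z mm 205.5 tool y yaw 75.69 tilt z [ 0.001  0.    -1.   ] F [ 0.53 -0.41  0.64] grip 0.003
```

>>> {"fn": "move_arm", "kwargs": {"deltas": [{"linear":[-0.15,0,0.07],"turn":[0,0,0],"claw":1},{"linear":[-0.15,0,0],"turn":[0,0,0],"claw":1},{"linear":[-0.15,0,0],"turn":[0,0,0],"claw":1},{"linear":[-0.1,0,0],"turn":[0,0,0],"claw":1},{"linear":[0,0,0],"turn":[0,0,0],"claw":1},{"linear":[0,0,0],"turn":[0,0,0],"claw":1}]}}

```text
time: 10.82
position: [0.5205, -0.0647, 0.2248]
tool_rot: [-0.392, -3.117, 0.0]
ft_force: [-0.1, -0.5, 0.6]
grip_width: 0.004
```

>>> {"fn": "move_arm", "kwargs": {"deltas": [{"linear":[-0.05,0,0],"turn":[0,0,0],"claw":1},{"linear":[0,0,0],"turn":[0,0,0],"claw":1},{"linear":[0,0,0],"turn":[0,0,0],"claw":1}]}}

```text
time: 11.07
position: [0.5218, -0.0649, 0.2248]
tool_rot: [0.391, 3.117, 0.0]
ft_force: [-0.4, -0.3, 0.1]
grip_width: 0.006
```

>>> {"fn": "move_arm", "kwargs": {"deltas": [{"linear":[-0.05,0,0],"turn":[0,0,0],"claw":1},{"linear":[0,0,0],"turn":[0,0,0],"claw":1},{"linear":[0,0,0],"turn":[0,0,0],"claw":1}]}}

```text
time: 11.32
position: [0.523, -0.0652, 0.2247]
tool_rot: [-0.391, -3.117, -0.0]
ft_force: [-1.2, 0.1, -0.0]
grip_width: 0.006
```

```bash
python3 -c "from h import *;rep()"
```

```text
t 11.32 tower xy mm [-37.3   0.6] tip z mm 202.7 tool y yaw 75.7 tilt z [-0.001  0.    -1.   ] F [-1.19  0.07 -0.02] grip 0.006
```

Contact starts at about x -37.3. I'll press in small steps.

>>> {"fn": "move_arm", "kwargs": {"deltas": [{"linear":[-0.05,0,0],"turn":[0,0,0],"claw":1},{"linear":[0,0,0],"turn":[0,0,0],"claw":1},{"linear":[0,0,0],"turn":[0,0,0],"claw":1}]}}

```text
time: 11.57
position: [0.5232, -0.0653, 0.2245]
tool_rot: [-0.39, -3.113, -0.001]
ft_force: [-4.8, 1.0, 2.4]
grip_width: 0.008
```

>>> {"fn": "move_arm", "kwargs": {"deltas": [{"linear":[-0.04,0,0],"turn":[0,0,0],"claw":1},{"linear":[0,0,0],"turn":[0,0,0],"claw":1},{"linear":[0,0,0],"turn":[0,0,0],"claw":1}]}}

```text
time: 11.82
position: [0.5234, -0.0653, 0.2245]
tool_rot: [-0.39, -3.111, -0.001]
ft_force: [-8.2, 1.9, 4.7]
grip_width: 0.004
```

```bash
python3 -c "from h import *;rep()"
```

```text
t 11.82 tower xy mm [-36.9   0.6] tip z mm 202.5 tool y yaw 75.71 tilt z [-0.006  0.002 -1.   ] F [-8.18  1.92  4.69] grip 0.004
```

It meets the same hard stop at x -37, at over 8 N, with no further travel: the end of the slots. I'll retreat clear and take a last look.

>>> {"fn": "move_arm", "kwargs": {"deltas": [{"linear":[0.15,0,0],"turn":[0,0,0],"claw":1},{"linear":[0.15,0,0],"turn":[0,0,0],"claw":1},{"linear":[0,0,-0.5],"turn":[0,0,0],"claw":1},{"linear":[0,0,-0.8],"turn":[0,0,0],"claw":1},{"linear":[0,0,-0.8],"turn":[0,0,0],"claw":1},{"linear":[0.5,0,-0.8],"turn":[0,0,0],"claw":1},{"linear":[0.8,0,-0.8],"turn":[0,0,0],"claw":1},{"linear":[0.8,0,-0.8],"turn":[0,0,0],"claw":1},{"linear":[0.5,0,-0.5],"turn":[0,0,0],"claw":1},{"linear":[0,0,0],"turn":[0,0,0],"claw":1},{"linear":[0,0,0],"turn":[0,0,0],"claw":1}]}}

```text
time: 12.73
position: [0.442, -0.0445, 0.3758]
tool_rot: [0.39, 3.113, 0.002]
ft_force: [-0.5, 0.2, -0.4]
grip_width: -0.001
```

```bash
python3 - <<'E'
from h import *
rep()
from bench import cams;import cv2
d=cams.get_image("side");a=d["image"][...,::-1];cv2.imwrite("pics/side6r.png",a)
cv2.imwrite("pics/side6.png",cv2.resize(a[190:320,135:285],None,fx=4.5,fy=4.5,interpolation=cv2.INTER_CUBIC))
p=cv2.imread("pics/side0.png",0)[270:370,140:290];q=cv2.cvtColor(a[270:370,140:290],cv2.COLOR_BGR2GRAY)
print("tower lower part shift px",cv2.phaseCorrelate(p.astype(np.float32),q.astype(np.float32),cv2.createHanningWindow((150,100),cv2.CV_32F)))
E
```

```text
t 12.73 tower xy mm [-120.9    0.6] tip z mm 353.8 tool y yaw 75.72 tilt z [ 0.004  0.001 -1.   ] F [-0.46  0.23 -0.42] grip -0.001
tower lower part shift px ((0.06074851562385675, 0.05569815262399658), 0.8655825317382813)
```

View pics/side6.png

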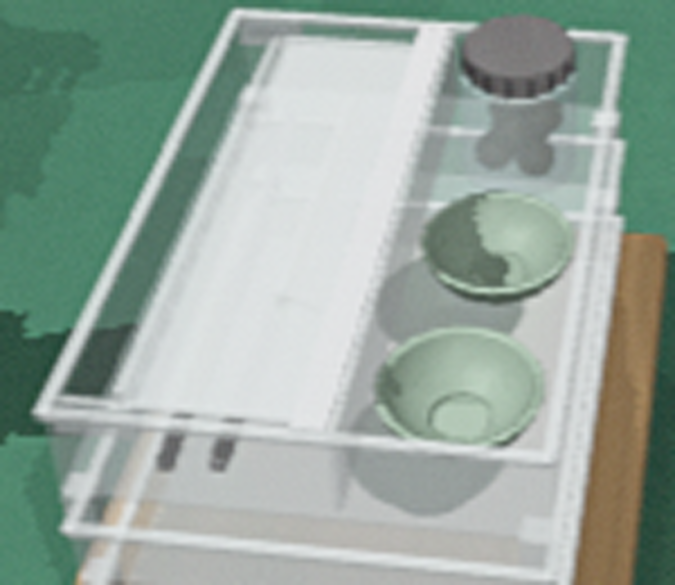

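The cover is flat and runs under the lip strip, which goes unbroken from (435,30) to (310,425). The dishes, jar and chopsticks are in place, and the tower moved less than 0.1 px. I'm handing the job in.

```bash
python3 -c "
from bench import ctrl
print(ctrl.close_job())"
```

```text
the job is handed in; nothing more can be done
None
```

The cover is shut: I pushed it over with the closed fingertips until it fell flat, then pushed on the ridge to slide it forward under the lip. The arm was lifted clear before I handed the job in at about 12.8 s; no verdict was reported.

- **Fully home:** two separate pushes stopped at the same point, tower x about -37 mm. The second reached about 8 N with no further travel, against 1.5 N of sliding friction, so I take it as the end of the slots.
- **Cover in the last picture:** it lies flat and its edge runs beneath the unbroken lip.
- **Everything else:** the tower moved less than 0.1 px, and the chopsticks, dishes and jar look unmoved. I did not measure the strainer separately, but the arm did not go near it.
- **Where the checks disagreed:** the images gave a slide of about 11–13 mm, limited by pixel size, against the 13 mm of full travel. The stop also came about 3.5 mm short of where I expected it. I put that down to the assumed finger thickness and the roughly 2 mm calibration, because the stop was hard and repeatable.

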